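# Set the leadscrew length stop of a rail cutter and feed the rail up to it

### The arm

A 6-joint arm with a two-finger parallel gripper is mounted at the origin on the work surface. World frame = base frame: x ahead of the robot, y to its left, z up, the work surface at z = 0. Lengths are in m, angles in degrees, forces in N, time in s.
With the tool pointing down it reaches from about 0.375 to 0.9 m from the base axis. Payload 3.1 kg.
Tool frame: the origin (TCP) lies at the very end of the fingers, on their centre line; the grasp point (between the pads) lies bot.grip_point_offset behind it (bot.grip_point_offset is the distance from the TCP to the grasp point, in m); z points along the fingers, y is the line along which they close (so a half turn about z gives the same grasp; the last joint's range is limited). The gripper opens to 87 mm and grips with 3 to 60 N. Pads are 19 mm wide; open, the fingers measure 117 mm over their backs; the gripper's body (75 mm by 190 mm) begins 51 mm behind the grasp point.
Start: joints at [63.398, 30.224, 82.088, -0, 67.689, -10.227], TCP at [0.176, 0.6, 0.223] pointing down, gripper open.
Joint ranges: [-176.69, 176.69], [-43.24, 126.21], [12.49, 139.97], [-82, 262], [0, 151.66], [-163.58, 163.58]. Speed limits (degrees/s): [159.86, 159.86, 180, 180, 180, 180].

### API

Orientations are given as a 3x3 rotation matrix whose columns are the frame's x, y, z axes.
In Python, from rig import bot, viewer, ticket gives the robot as it stands.
- The arm moves only by the tool servo_tool, never from a script. Its argument "targets" is a list of rows, each an object with "offset": the shift along the tool's x, y, z in m, a list of three; "dr": the turn, a rotation vector about the tool's x, y, z in degrees, a list of three. In form: [{"offset": [x, y, z], "dr": [ax, ay, az]}, ...]. A call has 1 to 20 rows; each row is the pose to reach, as a shift and turn from the pose commanded when the call began, along the tool's axes at that moment; what a row does not reach only later rows make up. A row lasts 1/12 s, in which the tool goes at most 41.7 mm and 7.16 degrees, less where a joint would pass 70% of its speed; a pose out of reach is approached as far as the arm can. A call with a gripper value outside its range is refused whole. "gripper" is the gripper command: -1 is fully open, 1 is shut, values between are in proportion, set as the call begins (left out, the last holds). The fingers move at their own pace and stop on an object; the grip force is fixed at half the most. Time passes only in rows, so rows that repeat a pose let the fingers close. It gives the time, the measured TCP pose, the force, the opening and the grip force at its end, in the units of the state.
- bot.read_state(): the state, without advancing time (a new reading comes with each control period).
- viewer.capture(name): name is "side" or "top"; returns a dict with "color" (384x512x3 uint8, red, green, blue), "camera_matrix" (3x3 intrinsics, pixels), "R" (3x3) and "t" (3): a world point X has camera coordinates R X + t. Camera axes: x right, y down, z forward; pixel columns grow to the right and rows downward; lengths in m; the calibration is good to about 2 mm. A picture is of the moment at which its call begins. There is no depth.
- ticket.hand_in(): hands the job in; it is judged then, once.
The state is a dict: "time_s": time; "joint_positions": joint angles; "qvel": joint speeds; "tau": joint torques, N m; "position": TCP position; "tcp_rot": TCP orientation; "force": force on the tool from outside, world axes, zero at the start; "moment": the same for the moment, N m; "opening": opening from 0.0 (shut) to 1.0 (fully open); "grasp_force": force on a finger pad.
Only numpy, scipy, OpenCV 4.12 (cv2) and the standard library are available. Lean on these libraries where they do the work, as an engineer would, in place of code of your own. Each camera call takes 0.05 s, during which the arm holds its last target. There are 200 camera calls.

### The job

Set the rail cutter's length stop to the brass tab on its rule: the leadscrew has lost motion, so crank the stop outward until its pointer is at least 4 mm past the tab, then wind it back inward to finish with the pointer level with the tab and the screw's slack taken up against the push of the rail. Then feed the rail along its guide up against the stop and press it home firmly but not hard (about 10 N), leave it there touching the stop with the pointer still level with the tab, and let go of everything. Don't disturb the things lying about.

Things in the scene. Friction and masses are not known exactly. Their poses are not given: they have to be found in the camera images.
- cutter: Fixed bench cutter for 35 mm mounting rail: grey base plate 170 x 440 mm with an aluminium rail bed along its y axis, bed top 45 mm above the bench. Origin on the bench under the bed's middle, at the cutter head's outfeed face. -y: infeed side, the rail comes from there; +y ('outward'): outfeed side with stop, rule and crank; +x points away from the robot. Bed ends at y -240 mm.
- head_opening (a point): Middle of the bed's top under the cutter head (cutter x 0, y -20 mm, 45 mm up). The head is a grey block 110 wide (x), 40 thick (y) and 130 mm high with an opening 42 wide and 19 mm high for the rail; its steel lever sticks out over the bench on the +x side, rising to 0.23 m. On both sides of it two guide strips on the bed, 4 mm high and 38 mm apart, keep the rail in line.
- stop: The length stop: a steel plate on an aluminium slide block, running along the cutter's y on the screw. Origin in the face that the rail meets, over the bed's middle line, 52.5 mm above the bench; axes as the cutter's. The face spans x -35 to 20 mm, heights 50 to 87 mm. The slide drags with 3.5 N. Pressed with more than 16 N the stop bends.
- stop_pointer (a point): Tip of the stop's steel pointer, a finger 3 mm wide over the rule on the bed's far (+x) side. Its centre line lies in the plane of the stop's face and moves with it.
- tab: Small brass clip (14 mm wide) fixed on the rule with a finger 3 mm wide that points at the stop's pointer: the length wanted. Origin at the finger's tip, axes as the cutter's. The pointer is level with it when both have the same y in the cutter frame. The stop starts 7 to 28 mm short of it (nearer the head).
- crank_hub (a point): Fixed point on the leadscrew's axis, level with the middle of the crank's handle: cutter frame x -58, y 262 mm, 85 mm above the bench. The axis runs along the cutter's y.
- crank_handle (a point): Middle of the crank's revolving handle, a black roller 14 mm thick and 42 mm long, parallel to the screw axis and 28 mm off it. Pinch it from above, fingers on its two sides along cutter x, at any crank angle, and walk it round its circle in the upright plane; below it is only the bench, 57 mm down at its lowest. The crank's arm is at its -y end, 20 mm from its middle.
- crank (a joint): Crank angle, rad (-14 to 36). At 0 the handle is straight above the axis; growing, it goes from the top towards cutter -x and drives the stop outward (+y), 12 mm a turn; falling, back inward. On each reversal the crank first turns idle through 4 mm of slack (a third of a turn). It turns stiffly, 2 N at the handle, and never runs back; but a stop with its slack behind it is shoved out by the rail.
- rail: Steel top-hat rail to feed, loose in the guide on the infeed side and under the head, 240 mm long, 0.2 kg: crown up, 27 mm wide with upright sides, 15 mm high; lips at its foot 1.5 mm thick make it 35 mm wide. Origin at the centre of its underside, long along its y. Grip it across the crown near its tail, clear of the head.
- rail_end (a point): Middle of the rail's front end (its +y end, 120 mm from its origin, 7.5 mm above its underside), which is to meet the stop. It starts 5 to 35 mm past the head's outfeed face.
- rail_tail (a point): Middle of the rail's rear end (its -y end, 120 mm from its origin, 7.5 mm above its underside).
- offcut: Bystander: 60 mm piece of the same rail lying on the bench.
- tape_measure: Bystander: tape measure, 64 x 34 x 62 mm.
- screwdriver: Bystander: screwdriver 200 mm long.
- parts_bin: Bystander: blue bin of small parts, 150 x 100 x 70 mm.
Mind the look-alikes: they are no part of the job. Several things have the shape of the rail; the one meant has the colours described above.

How it is judged (in metres and radians):
On the way, in this order (a step that is already met when the one before it is completed fails the run):
1. the stop is cranked outward past the tab by 3 mm or more (y of stop_pointer in the frame of tab above 0.003 m), for 0.1 s.
2. the stop is wound back inward to the tab, within 2 mm (y of stop_pointer in the frame of tab between -0.002 and 0.002 m), for 0.3 s.
3. the rail is pressed against the stop with 7 N or more (contact force between rail and stop above 7 N), for 0.2 s.
At the end, for the whole second after the job is handed in: The stop's pointer is within 2 mm of the tab along the rule after the rail has been pressed against the stop, the rail's front end stands within 2 mm of the stop's face, the rail lies flat in its guide, and rail and crank are at rest (all of step 2 and y of rail_end in the frame of stop between -0.002 and 0.002 m and x of rail_end in the frame of stop between -0.004 and 0.004 m and angle between rail's own z axis and vertical below 0.03 rad and height (world z) of rail below 0.048 m and linear speed of rail below 0.005 m/s and velocity of joint crank between -0.02 and 0.02 rad/s); the robot touches nothing.
It fails at once if the rail is pressed on the stop with more than 16 N (contact force between rail and stop above 16 N).
It fails at once if a bystander is moved by more than 15 mm (distance of any of offcut, tape_measure, screwdriver, parts_bin from where it was at the start of the episode above 0.015 m).
It also fails if it takes over 66 s, if anything falls off the work surface, if the arm or the gripper's body presses on something with over 40 N, if the wrist force passes 120 N, or if a joint passes its speed limit or range.

## Working session

There is one attempt and no reset: what is moved stays moved. The work goes in short steps, Python scripts to look and compute and a tool call to move; the robot and the scene stay as the last step left them, time stands still between calls to the robot, and variables do not carry over. Pictures are saved under pics/ and viewed, at most 10 in all, crops included, and the job is handed in when it is done.

Besides the shell and the picture viewer there is one more tool, called after "Request:" as name(argument=value, ...), one argument or row to a line, values as JSON. servo_tool: Moves the arm, as the interface text tells. Its arguments: {"type":"object","properties":{"targets":{"type":"array"},"gripper":{"type":"number"}},"required":["targets"]}

```bash
ls; mkdir -p pics; python3 - <<'E'
from rig import bot, viewer
import cv2, numpy as np
s=bot.read_state(); print({k:np.round(s[k],3).tolist() for k in s}); print(bot.grip_point_offset)
for n in("side","top"):
    c=viewer.capture(n); cv2.imwrite(f"pics/{n}0.png",cv2.resize(c["color"][:,:,::-1],(800,600),interpolation=cv2.INTER_CUBIC))
    np.savez(f"{n}0.npz",**c); print(n,c["camera_matrix"].tolist(),np.round(c["R"],4).tolist(),c["t"], -c["R"].T@c["t"])
E
```

```text
pics
{'time_s': 0.0, 'joint_positions': [63.401, 30.281, 82.156, 0.0, 67.689, -10.228], 'qvel': [0.061, 0.093, 0.129, -0.001, 0.011, 0.005], 'tau': [0.001, -44.005, -17.659, 0.063, 0.058, -0.0], 'position': [0.176, 0.599, 0.222], 'tcp_rot': [[-0.959, 0.282, -0.001], [0.282, 0.959, -0.002], [0.0, -0.002, -1.0]], 'force': [0.728, -0.086, -0.424], 'moment': [-0.003, 0.001, 0.037], 'grasp_force': 0.0, 'opening': 1.002}
0.0187
side [[462.250936168842, 0.0, 252.99956606216278], [0.0, 462.250936168842, 191.18496913172942], [0.0, 0.0, 1.0]] [[-0.9568, -0.2905, -0.0141], [-0.2003, 0.6931, -0.6925], [0.2109, -0.6597, -0.7213]] [0.59279623 0.22123592 1.07101036] [0.38556853 0.72548674 0.93403521]
top [[393.34669009677765, 0.0, 253.0726885673717], [0.0, 393.34669009677765, 192.66360726330916], [0.0, 0.0, 1.0]] [[-0.1441, -0.9896, 0.0031], [-0.9698, 0.1406, -0.1991], [0.1966, -0.0317, -0.98]] [0.05634288 0.63645244 0.78702332] [ 0.47068959 -0.00874877  0.8977899 ]
```

View pics/side0.png

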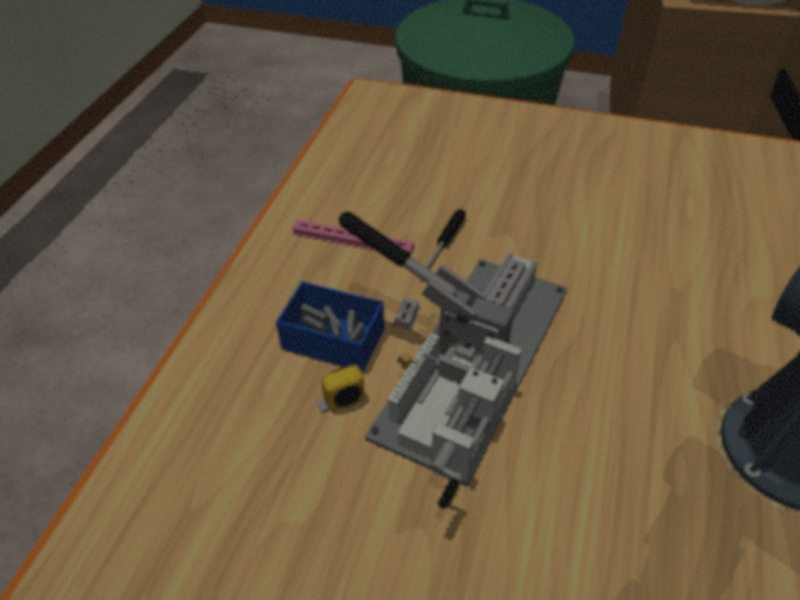

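View pics/top0.png

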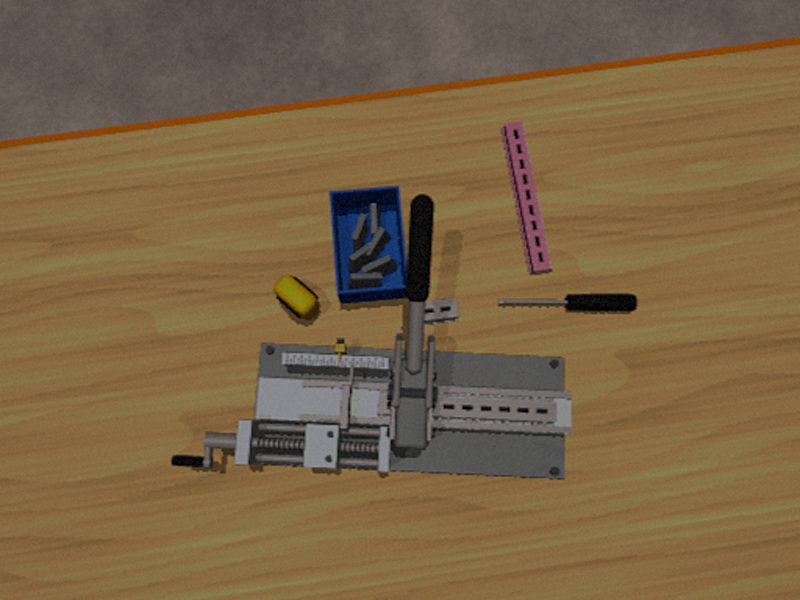

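Both views show the cutter. In the top view the rail in the guide is at about (500,409), with its crown slotted and steel grey. The look-alikes are the pink rail at (527,200), which is the wrong colour and off the cutter, and the 60 mm offcut at (440,310). The rail in the guide is the one meant, and I'll confirm that in an enlarged crop.

```bash
cat > h.py <<'E'
import numpy as np, cv2
from rig import bot, viewer
def avg(n,k=6):
    cs=[viewer.capture(n) for _ in range(k)]
    c=cs[0]; c["img"]=np.mean([x["color"].astype(float) for x in cs],0); return c
def ray(c,uv,z):
    d=c["R"].T@np.linalg.solve(c["camera_matrix"],[uv[0],uv[1],1.]); o=-c["R"].T@c["t"]
    return o+d*(z-o[2])/d[2]
def proj(c,X):
    p=c["camera_matrix"]@(c["R"]@np.asarray(X)+c["t"]); return p[:2]/p[2]
def crop(c,x0,y0,x1,y1,s,name,gain=1.6):
    im=np.clip(c["img"][y0:y1,x0:x1,::-1]*gain,0,255).astype(np.uint8)
    cv2.imwrite(name,cv2.resize(im,None,fx=s,fy=s,interpolation=cv2.INTER_CUBIC))
E
python3 - <<'E'
from h import *
c=avg("top"); np.savez("top1.npz",**c); crop(c,105,205,371,313,3,"pics/top1.png",2)
c=avg("side"); np.savez("side1.npz",**c); crop(c,225,155,375,330,3.4,"pics/side1.png",1.5)
E
```

```text
(no output)
```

View pics/top1.png

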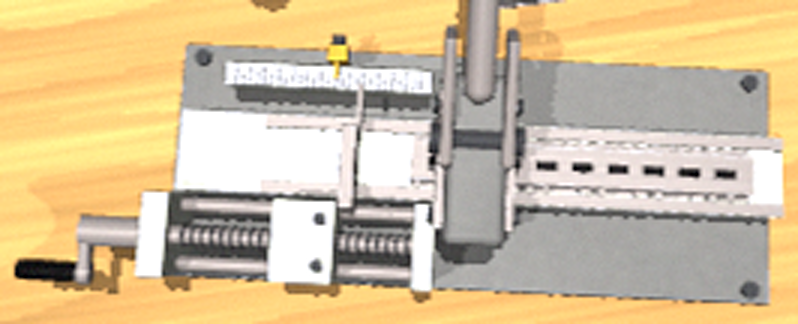

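View pics/side1.png

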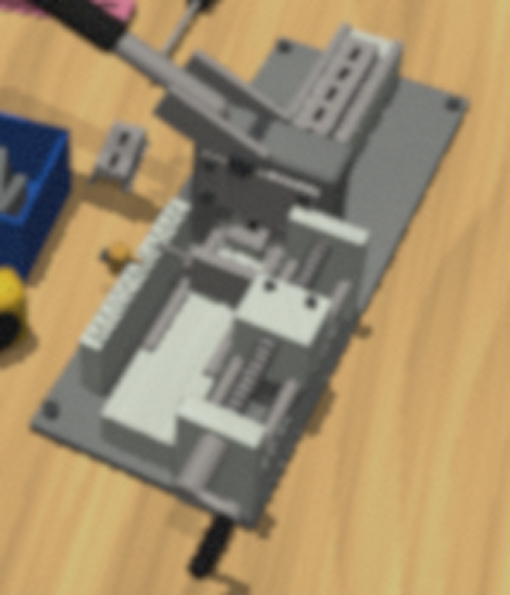

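The top crop shows the steel slotted rail in the guide, with its tail at crop (752,176), pointing at the head. That is the rail to feed. The pointer finger is at (360,90), the brass tab at (338,68) and the crank handle at (45,270), with the bed's right end at about (782,180). The side crop shows the rail's front end at (250,235), past the head.

```bash
python3 - <<'E'
from h import *
t=dict(np.load("top1.npz")); s=dict(np.load("side1.npz"))
T=lambda p,z: ray(t,(105+(p[0]+.5)/3-.5,205+(p[1]+.5)/3-.5),z)
S=lambda p,z: ray(s,(225+(p[0]+.5)/3.4-.5,155+(p[1]+.5)/3.4-.5),z)
def show(n,P): print(n,np.round(P*1000,1))
for z in(.008,.012):
  A=T((187,43),z);B=T((770,70),z);C=T((768,303),z); show("plate",np.array([A,B,C])); print(np.linalg.norm(A-B),np.linalg.norm(B-C),np.degrees(np.arctan2(*(A-B)[:2])))
  show("side bolts",np.array([S((52,410),z),S((285,46),z),S((455,104),z)])); show("top bolts",np.array([T((204,57),z),T((749,83),z),T((749,290),z)]))
E1=T((783,150),.045);E2=T((778,217),.045);L1=T((183,110),.045);show("bed end",np.array([E1,E2,L1]))
show("tail crown",np.array([T((752,158),.06),T((751,194),.06)])); show("slot1,6",np.array([T((546,166),.06),T((725,174),.06)]))
show("tab,ptr",np.array([T((338,68),.06),T((360,90),.06)]))
show("handle",np.array([T((45,270),.085),T((45,270),.095),T((45,270),.075)]))
# triangulate handle with side ray
h=(210,546); 
for z in(.06,.075,.085,.095,.105,.113): print(z,np.round(T((45,270),z)*1e3,1),np.round(S(h,z)*1e3,1))
E
```

```text
plate [[ 616.7  165.1    8. ]
 [ 533.  -268.9    8. ]
 [ 366.4 -233.7    8. ]]
0.4419866368141857 0.1702408500662972 10.925894392345857
side bolts [[ 606.   150.8    8. ]
 [ 528.3 -255.2    8. ]
 [ 379.4 -225.6    8. ]]
top bolts [[ 604.3  153.5    8. ]
 [ 525.6 -251.2    8. ]
 [ 377.4 -221.8    8. ]]
plate [[ 616.1  164.3   12. ]
 [ 532.7 -267.7   12. ]
 [ 366.9 -232.7   12. ]]
0.4399997109753433 0.16947554198761552 10.925894392345853
side bolts [[ 605.   153.3   12. ]
 [ 527.6 -250.9   12. ]
 [ 379.4 -221.5   12. ]]
top bolts [[ 603.7  152.7   12. ]
 [ 525.3 -250.1   12. ]
 [ 377.8 -220.9   12. ]]
bed end [[ 472.7 -255.9   45. ]
 [ 427.3 -243.    45. ]
 [ 562.8  165.6   45. ]]
tail crown [[ 470.4 -228.9   60. ]
 [ 446.1 -223.3   60. ]]
slot1,6 [[ 485.7  -84.9   60. ]
 [ 462.3 -208.    60. ]]
tab,ptr [[574.9  50.5  60. ]
 [557.2  37.1  60. ]]
handle [[465.9 259.1  85. ]
 [466.  255.8  95. ]
 [465.8 262.4  75. ]]
0.06 [465.8 267.4  60. ] [470.3 249.3  60. ]
0.075 [465.8 262.4  75. ] [468.8 257.5  75. ]
0.085 [465.9 259.1  85. ] [467.9 262.9  85. ]
0.095 [466.  255.8  95. ] [466.9 268.4  95. ]
0.105 [466.  252.5 105. ] [465.9 273.8 105. ]
0.113 [466.1 249.9 113. ] [465.2 278.2 113. ]
```

```bash
cat >> h.py <<'E'
YAW=np.radians(10.85); EY=np.array([np.sin(YAW),np.cos(YAW),0]); EX=np.array([np.cos(YAW),-np.sin(YAW),0]); O=np.array([.4993,-.0148,0])
W=lambda x,y,z: O+x*EX+y*EY+np.array([0,0,z])
def C(P): d=np.asarray(P)-O; return np.array([d@EX,d@EY,d[2]])
def tri(c1,u1,c2,u2):
    M=[c["camera_matrix"]@np.c_[c["R"],c["t"]] for c in(c1,c2)]
    X=cv2.triangulatePoints(M[0],M[1],np.array(u1,float).reshape(2,1),np.array(u2,float).reshape(2,1))[:,0]; return X[:3]/X[3]
E
python3 - <<'E'
from h import *
t=dict(np.load("top1.npz")); s=dict(np.load("side1.npz"))
P={}
for n,c,b in(("t",t,(108,285,135,305)),("s",s,(278,303,298,328))):
    im=c["img"]; m=np.zeros(im.shape[:2],np.uint8); x0,y0,x1,y1=b
    m[y0:y1,x0:x1]=im[y0:y1,x0:x1].max(2)<(35 if n=="t" else 45)
    ys,xs=np.nonzero(m); pts=np.c_[xs,ys].astype(np.float32); r=cv2.minAreaRect(pts); print(n,len(xs),pts.mean(0),r); P[n]=pts.mean(0)
H=tri(t,P["t"],s,P["s"]); print("handle",H,C(H))
print("hub",W(-.058,.262,.085),proj(t,W(-.058,.262,.085)))
tc=lambda p:(105+(p[0]+.5)/3-.5,205+(p[1]+.5)/3-.5); sc=lambda p:(225+(p[0]+.5)/3.4-.5,155+(p[1]+.5)/3.4-.5)
tab=tri(t,tc((338,72)),s,sc((131,258)));print("tab",C(tab))
print("ptr tip",C(tri(t,tc((360,84)),s,sc((168,249)))))
print("stop plate top L",C(tri(t,tc((348,125)),s,sc((193,257)))))
E
```

```text
t 115 [119.53043 294.8087 ] ((119.5, 295.0), (6.0, 19.0), 90.0)
s 109 [287.01834 315.03668] ((286.9000244140625, 315.20001220703125), (5.366562843322754, 19.230182647705078), 26.56505012512207)
handle [0.46646589 0.26051638 0.08214992] [-0.08407228  0.264214    0.08214992]
hub [0.49165532 0.25343415 0.085     ] [121.50504182 281.19420351]
tab [0.06189943 0.07872194 0.06684136]
ptr tip [0.04732978 0.06052196 0.06682978]
stop plate top L [0.02156758 0.06746814 0.07898786]
```

```bash
cat >> h.py <<'E'
def need(P,st=None,tilt=True):
    st=st or bot.read_state(); R=np.array(st["tcp_rot"]); d=R.T@(np.asarray(P)-st["position"])
    Rt=np.c_[EY,EX,[0,0,-1]]; dr=np.degrees(cv2.Rodrigues(R.T@Rt)[0].ravel())
    print("at",np.round(C(st["position"])*1e3,1),"offset",np.round(d,4),"dr",np.round(dr,2),"F",np.round(st["force"],1),"t",round(st["time_s"],2),"open",round(st["opening"],3),"g",round(st["grasp_force"],1))
E
python3 - <<'E'
from h import *
need(W(-.085,.264,.16))
E
```

```text
at [-433.   542.6  222.6] offset [-0.3732 -0.2438  0.0626] dr [ 0.   -0.   84.47] F [-0.   0.3 -0.4] t 0.7 open 1.001 g 0.0
```

Request:
servo_tool(
  targets=[
    {"offset": [-0.1,-0.065,0.01],"dr": [0,0,7]},
    {"offset": [-0.373,-0.244,0.062],"dr": [0,0,84.5]},
    {"offset": [-0.373,-0.244,0.062],"dr": [0,0,84.5]},
    {"offset": [-0.373,-0.244,0.062],"dr": [0,0,84.5]},
    {"offset": [-0.373,-0.244,0.062],"dr": [0,0,84.5]},
    {"offset": [-0.373,-0.244,0.062],"dr": [0,0,84.5]},
    {"offset": [-0.373,-0.244,0.062],"dr": [0,0,84.5]},
    {"offset": [-0.373,-0.244,0.062],"dr": [0,0,84.5]},
    {"offset": [-0.373,-0.244,0.062],"dr": [0,0,84.5]},
    {"offset": [-0.373,-0.244,0.062],"dr": [0,0,84.5]},
    {"offset": [-0.373,-0.244,0.062],"dr": [0,0,84.5]},
    {"offset": [-0.373,-0.244,0.062],"dr": [0,0,84.5]},
    {"offset": [-0.373,-0.244,0.062],"dr": [0,0,84.5]},
    {"offset": [-0.373,-0.244,0.062],"dr": [0,0,84.5]},
    {"offset": [-0.373,-0.244,0.062],"dr": [0,0,84.5]},
    {"offset": [-0.373,-0.244,0.062],"dr": [0,0,84.5]},
    {"offset": [-0.373,-0.244,0.062],"dr": [0,0,84.5]},
  ],
)

```text
time_s: 2.12
position: [0.4645, 0.2613, 0.1608]
tcp_rot: [[0.186, 0.983, 0.0], [0.983, -0.186, 0.0], [0.0, 0.0, -1.0]]
force: [-0.3, 0.0, -1.2]
opening: 0.997
grasp_force: 0.0
```

```bash
python3 - <<'E'
from h import *
need(W(-.085,.264,.0635))
c=avg("side",2); crop(c,225,155,375,330,3.4,"pics/side2.png",1.5)
E
```

```text
at [-86.2 264.6 160.8] offset [-0.0006  0.0012  0.0973] dr [ 0.01 -0.01  0.15] F [-0.3  0.  -1.2] t 2.12 open 0.997 g 0.0
```

View pics/side2.png

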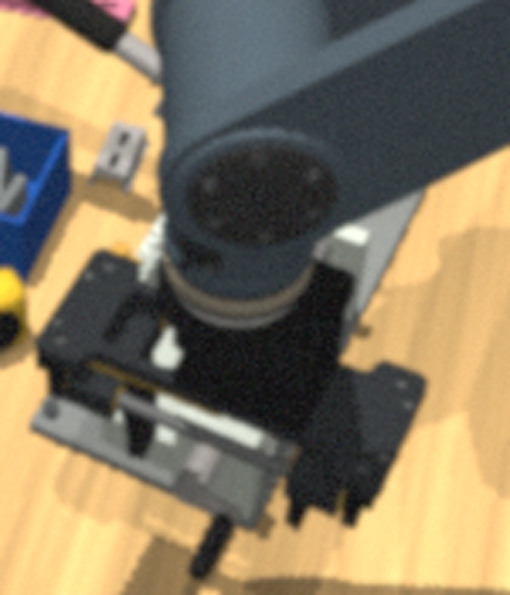

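The side crop shows the gripper above the crank, with the handle at (210,546) between the finger positions and free below. Next I lower onto it.

Request:
servo_tool(
  targets=[
    {"offset": [0,0.001,0.03],"dr": [0,0,0]},
    {"offset": [0,0.001,0.06],"dr": [0,0,0]},
    {"offset": [0,0.001,0.085],"dr": [0,0,0]},
    {"offset": [0,0.001,0.097],"dr": [0,0,0]},
    {"offset": [0,0.001,0.097],"dr": [0,0,0]},
    {"offset": [0,0.001,0.097],"dr": [0,0,0]},
  ],
)

```text
time_s: 2.72
position: [0.4658, 0.2604, 0.0631]
tcp_rot: [[0.188, 0.982, -0.001], [0.982, -0.188, -0.0], [-0.001, -0.001, -1.0]]
force: [0.0, 0.1, 0.1]
opening: 0.998
grasp_force: 0.0
```

Request:
servo_tool(
  targets=[
    {"offset": [0,0,0],"dr": [0,0,0]},
    {"offset": [0,0,0],"dr": [0,0,0]},
    {"offset": [0,0,0],"dr": [0,0,0]},
    {"offset": [0,0,0],"dr": [0,0,0]},
    {"offset": [0,0,0],"dr": [0,0,0]},
    {"offset": [0,0,0],"dr": [0,0,0]},
    {"offset": [0,0,0],"dr": [0,0,0]},
    {"offset": [0,0,0],"dr": [0,0,0]},
    {"offset": [0,0,0],"dr": [0,0,0]},
    {"offset": [0,0,0],"dr": [0,0,0]},
    {"offset": [0,0,0],"dr": [0,0,0]},
    {"offset": [0,0,0],"dr": [0,0,0]},
  ],
  gripper=1,
)

```text
time_s: 3.72
position: [0.4662, 0.2602, 0.0635]
tcp_rot: [[0.189, 0.982, -0.0], [0.982, -0.189, -0.0], [-0.0, -0.0, -1.0]]
force: [-0.2, -0.6, -0.5]
opening: 0.172
grasp_force: 0.0
```

```bash
python3 - <<'E'
from h import *
need(W(-.085,.264,.0635))
E
```

```text
at [-84.3 263.8  63.5] offset [ 0.0002 -0.0007 -0.    ] dr [-0.01  0.01 -0.03] F [-0.2 -0.6 -0.5] t 3.72 open 0.172 g 0.0
```

Request:
servo_tool(
  targets=[
    {"offset": [0,0,0],"dr": [0,0,0]},
    {"offset": [0,0,0],"dr": [0,0,0]},
    {"offset": [0,0,0],"dr": [0,0,0]},
    {"offset": [0,0,0],"dr": [0,0,0]},
  ],
)

```text
time_s: 4.05
position: [0.4664, 0.2602, 0.0635]
tcp_rot: [[0.189, 0.982, 0.0], [0.982, -0.189, -0.0], [0.0, 0.0, -1.0]]
force: [0.5, 0.2, -1.5]
opening: 0.151
grasp_force: 30.0
```

```bash
python3 - <<'E'
from h import *
need(W(-.085,.264,.0635)); print(C(O+bot.read_state()["force"])*1)
E
```

```text
at [-84.1 263.8  63.5] offset [ 0.0002 -0.0009  0.    ] dr [ 0.02 -0.   -0.02] F [ 0.5  0.2 -1.5] t 4.05 open 0.151 g 30.0
[ 0.47280128  0.30045779 -1.48042746]
```

Request:
servo_tool(
  targets=[
    {"offset": [0,0.0004,0.0024],"dr": [0,0,0]},
    {"offset": [0,0.0009,0.0048],"dr": [0,0,0]},
    {"offset": [0,0.0017,0.0071],"dr": [0,0,0]},
    {"offset": [0,0.0027,0.0094],"dr": [0,0,0]},
    {"offset": [0,0.0038,0.0115],"dr": [0,0,0]},
    {"offset": [0,0.0052,0.0136],"dr": [0,0,0]},
    {"offset": [0,0.0052,0.0136],"dr": [0,0,0]},
  ],
)

```text
time_s: 4.63
position: [0.4731, 0.259, 0.05]
tcp_rot: [[0.189, 0.982, 0.003], [0.982, -0.189, 0.0], [0.001, 0.003, -1.0]]
force: [3.9, -4.9, 2.4]
opening: 0.151
grasp_force: 30.0
```

```bash
python3 - <<'E'
from h import *
need(W(-.085,.264,.0635)); print(C(O+bot.read_state()["force"])*1)
E
```

```text
at [-77.3 263.9  50. ] offset [ 0.0001 -0.0077 -0.0135] dr [ 0.16 -0.03 -0.02] F [ 3.9 -4.9  2.4] t 4.63 open 0.151 g 30.0
[ 4.80297401 -4.08428715  2.43128626]
```

```bash
cat >> h.py <<'E'
def circ(c0,ths,hx=-56.6,hz=68.8,r=28.):
    # c0: commanded (cutter x, tcp z) mm
    for th in ths:
        a=np.radians(th); print(th,"[0, %.4f, %.4f]"%((hx-r*np.sin(a)-c0[0])/1e3,-(hz+r*np.cos(a)-c0[1])/1e3), end="; ")
    print()
E
python3 -c "
from h import *
circ((-79.0,50.0),range(140,426,15))"
```

```text
140 [0, 0.0044, 0.0026]; 155 [0, 0.0106, 0.0066]; 170 [0, 0.0175, 0.0088]; 185 [0, 0.0248, 0.0091]; 200 [0, 0.0320, 0.0075]; 215 [0, 0.0385, 0.0041]; 230 [0, 0.0438, -0.0008]; 245 [0, 0.0478, -0.0070]; 260 [0, 0.0500, -0.0139]; 275 [0, 0.0503, -0.0212]; 290 [0, 0.0487, -0.0284]; 305 [0, 0.0453, -0.0349]; 320 [0, 0.0404, -0.0402]; 335 [0, 0.0342, -0.0442]; 350 [0, 0.0273, -0.0464]; 365 [0, 0.0200, -0.0467]; 380 [0, 0.0128, -0.0451]; 395 [0, 0.0063, -0.0417]; 410 [0, 0.0010, -0.0368]; 425 [0, -0.0030, -0.0306];
```

Request:
servo_tool(
  targets=[
    {"offset": [0,0.0044,0.0026],"dr": [0,0,0]},
    {"offset": [0,0.0106,0.0066],"dr": [0,0,0]},
    {"offset": [0,0.0175,0.0088],"dr": [0,0,0]},
    {"offset": [0,0.0248,0.0091],"dr": [0,0,0]},
    {"offset": [0,0.032,0.0075],"dr": [0,0,0]},
    {"offset": [0,0.0385,0.0041],"dr": [0,0,0]},
    {"offset": [0,0.0438,-0.0008],"dr": [0,0,0]},
    {"offset": [0,0.0478,-0.007],"dr": [0,0,0]},
    {"offset": [0,0.0478,-0.007],"dr": [0,0,0]},
  ],
)

```text
time_s: 5.38
position: [0.5185, 0.2501, 0.0575]
tcp_rot: [[0.189, 0.982, -0.001], [0.982, -0.189, -0.0], [-0.0, -0.001, -1.0]]
force: [-1.9, 0.5, 2.3]
opening: 0.147
grasp_force: 30.0
```

```bash
python3 - <<'E'
from h import *
need(W(-.085,.264,.0635)); print(C(O+bot.read_state()["force"])*1)
for n in("top","side"): c=avg(n,3); crop(c,*((105,205,371,313) if n=="top" else (225,155,375,330)),2,f"a_{n}.png",1.8)
a=cv2.imread("a_top.png");b=cv2.imread("a_side.png"); h=max(a.shape[0],b.shape[0]); I=np.zeros((h,800,3),np.uint8); b=b[:,:800-a.shape[1]]; I[:a.shape[0],:a.shape[1]]=a; I[:b.shape[0],a.shape[1]:a.shape[1]+b.shape[1]]=b
cv2.imwrite("pics/both3.png",I)
E
```

```text
at [-31.  263.7  57.5] offset [ 0.0002 -0.054  -0.0059] dr [-0.03  0.01 -0.03] F [-1.9  0.5  2.3] t 5.38 open 0.147 g 30.0
[-1.99173451  0.0950515   2.34051772]
```

View pics/both3.png

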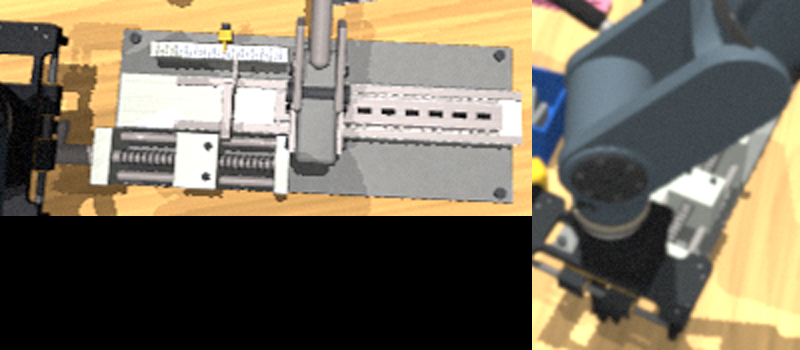

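The two-panel crop shows the top view clear of the arm. The pointer is at (235,65) in the 2x crop and has moved about 5 mm outward; the brass tab is at (226,40).

```bash
cat >> h.py <<'E'
Z=.0668
def prof(c,x,ys,z=Z):
    uv=np.array([proj(c,W(x,y,z)) for y in ys],np.float32)
    return cv2.remap(c["img"].astype(np.float32),uv[:,0].reshape(1,-1),uv[:,1].reshape(1,-1),cv2.INTER_CUBIC)[0]
E
python3 - <<'E'
from h import *
ys=np.arange(.05,.092,.0015)
c0=dict(np.load("top1.npz")); c1=avg("top",6); np.savez("top3.npz",**c1)
for nm,c in(("c0",c0),("c1",c1)):
  for x in(.030,.035,.040,.045,.050):
    print(nm,x,prof(c,x,ys).mean(1).astype(int))
for x in(.054,.058,.062,.066,.070,.074): p=prof(c1,x,ys); print("tab",x,(p[:,0]-p[:,2]).astype(int))
E
```

```text
c0 0.03 [ 75  75  76  80  71  55  66  89 103  94  83  77  80  80  80  80  83  84
  85  87  89  85  77  71  75  84  88  83]
c0 0.035 [ 58  60  57  57  55  39  72 105 102  91  77  63  47  37  46  65  77  81
  76  60  56  63  69  70  70  66  56  53]
c0 0.04 [ 49  48  49  49  48  40  67 104 101  72  48  48  47  48  49  48  49  50
  49  48  48  48  47  47  48  50  50  49]
c0 0.045 [ 40  43  45  44  41  41  65 101 102  77  53  53  51  48  48  51  56  56
  51  46  45  48  46  44  44  43  45  47]
c0 0.05 [120 140 143 125 132 123 104 100 104 115 127 144 133 113 125 117 109 120
 128 127 126 144 136 122 132 129 128 133]
c1 0.03 [ 75  80  84  84  85  86  70  44  37  68 106 123 109  93  86  90  90  92
  94  94  97  94  87  80  77  77  78  76]
c1 0.035 [ 63  66  65  63  63  59  58  53  49  83 116 117  92  56  48  75  86  90
  84  66  61  68  78  81  77  65  46  41]
c1 0.04 [ 52  52  53  54  55  54  55  54  48  69  98 108  91  65  52  52  54  55
  55  55  55  55  53  52  53  54  55  54]
c1 0.045 [ 48  50  49  46  48  50  52  52  43  70 111 116  92  61  51  56  62  60
  58  54  52  53  52  49  48  51  51  50]
c1 0.05 [131 153 157 137 144 134 119 128 140 141 130 144 138 123 138 128 118 130
 141 142 140 159 149 134 144 140 140 148]
tab 0.054 [-6 -6 -5 -5 -6 -5 -5 -7 -7 -5 -7 -7 -7 -6 -6 -6 -5 -8  8 26 26  9 -5 -7
 -6 -5 -5 -6]
tab 0.058 [ -5  -6  -8  -8  -8  -7  -5  -5  -6  -7  -6  -6  -6  -4  -5  -8 -10 -17
  32  87  58  18  -6  -9  -9  -6  -4  -6]
tab 0.062 [-3 -2 -2 -1 -1  0  0  0  0  0  0 -1  0 -1 -1 -2 -4 -5 30 86 69 28 -4 -6
 -7 -6 -5 -4]
tab 0.066 [ 0  0  0  0  0  1  2  1  0  1  1  1  0  0 19 46 54 49 52 73 77 67 54 34
 13  2  1  0]
tab 0.07 [  0   0   0   0   0  -1  -1   0   0   0  -1  -1  -3 -10  15  81 107 110
 104 104 103 104 109  93  55  14   0  -4]
tab 0.074 [ 48  49  51  49  43  40  40  41  43  43  46  52  53  39  36  72  98 107
 105 105 106 108 112  96  69  49  53  59]
```

```bash
cat >> h.py <<'E'
def ptr(c):
    ys=np.arange(.055,.098,.0005); r=[]
    for x in(.039,.0405,.042,.0435):
        p=prof(c,x,ys).mean(1); p=p-np.median(p); k=p.argmax(); w=np.clip(p[max(0,k-8):k+9]-.2*p[k],0,None); r.append((w*ys[max(0,k-8):k+9]).sum()/w.sum())
    q=[]
    for x in(.058,.060,.062):
        p=prof(c,x,ys); p=np.clip(p[:,0]-p[:,2]-15,0,None); q.append((p*ys).sum()/p.sum())
    print("ptr",np.round(np.array(r)*1e3,2),"tab",np.round(np.array(q)*1e3,2),"d",round((np.median(r)-np.mean(q))*1e3,2))
E
python3 - <<'E'
from h import *
for f in("top1","top3"): ptr(dict(np.load(f+".npz")))
circ((-31.2,57.0),range(260,546,15))
a=np.radians(545); circ((-56.6-28*np.sin(a),68.8+28*np.cos(a)),range(560,771,15))
E
```

```text
ptr [61.27 61.28 61.22 61.29] tab [78.85 78.96 79.1 ] d -17.69
ptr [66.44 66.26 66.07 66.09] tab [78.88 78.97 79.11] d -12.81
260 [0, 0.0022, -0.0069]; 275 [0, 0.0025, -0.0142]; 290 [0, 0.0009, -0.0214]; 305 [0, -0.0025, -0.0279]; 320 [0, -0.0074, -0.0332]; 335 [0, -0.0136, -0.0372]; 350 [0, -0.0205, -0.0394]; 365 [0, -0.0278, -0.0397]; 380 [0, -0.0350, -0.0381]; 395 [0, -0.0415, -0.0347]; 410 [0, -0.0468, -0.0298]; 425 [0, -0.0508, -0.0236]; 440 [0, -0.0530, -0.0167]; 455 [0, -0.0533, -0.0094]; 470 [0, -0.0517, -0.0022]; 485 [0, -0.0483, 0.0043]; 500 [0, -0.0434, 0.0096]; 515 [0, -0.0372, 0.0136]; 530 [0, -0.0303, 0.0158]; 545 [0, -0.0230, 0.0161]; 
560 [0, 0.0071, -0.0016]; 575 [0, 0.0136, -0.0050]; 590 [0, 0.0190, -0.0099]; 605 [0, 0.0229, -0.0161]; 620 [0, 0.0251, -0.0230]; 635 [0, 0.0255, -0.0303]; 650 [0, 0.0239, -0.0375]; 665 [0, 0.0205, -0.0440]; 680 [0, 0.0156, -0.0493]; 695 [0, 0.0094, -0.0533]; 710 [0, 0.0024, -0.0555]; 725 [0, -0.0049, -0.0558]; 740 [0, -0.0120, -0.0542]; 755 [0, -0.0185, -0.0508]; 770 [0, -0.0239, -0.0459];
```

Request:
servo_tool(
  targets=[
    {"offset": [0,0.0022,-0.0069],"dr": [0,0,0]},
    {"offset": [0,0.0025,-0.0142],"dr": [0,0,0]},
    {"offset": [0,0.0009,-0.0214],"dr": [0,0,0]},
    {"offset": [0,-0.0025,-0.0279],"dr": [0,0,0]},
    {"offset": [0,-0.0074,-0.0332],"dr": [0,0,0]},
    {"offset": [0,-0.0136,-0.0372],"dr": [0,0,0]},
    {"offset": [0,-0.0205,-0.0394],"dr": [0,0,0]},
    {"offset": [0,-0.0278,-0.0397],"dr": [0,0,0]},
    {"offset": [0,-0.035,-0.0381],"dr": [0,0,0]},
    {"offset": [0,-0.0415,-0.0347],"dr": [0,0,0]},
    {"offset": [0,-0.0468,-0.0298],"dr": [0,0,0]},
    {"offset": [0,-0.0508,-0.0236],"dr": [0,0,0]},
    {"offset": [0,-0.053,-0.0167],"dr": [0,0,0]},
    {"offset": [0,-0.0533,-0.0094],"dr": [0,0,0]},
    {"offset": [0,-0.0517,-0.0022],"dr": [0,0,0]},
    {"offset": [0,-0.0483,0.0043],"dr": [0,0,0]},
    {"offset": [0,-0.0434,0.0096],"dr": [0,0,0]},
    {"offset": [0,-0.0372,0.0136],"dr": [0,0,0]},
    {"offset": [0,-0.0303,0.0158],"dr": [0,0,0]},
    {"offset": [0,-0.023,0.0161],"dr": [0,0,0]},
  ],
)

```text
time_s: 7.65
position: [0.4949, 0.2547, 0.0407]
tcp_rot: [[0.19, 0.982, -0.003], [0.982, -0.19, 0.0], [-0.0, -0.003, -1.0]]
force: [-3.8, -0.6, 14.4]
opening: 0.151
grasp_force: 30.0
```

Request:
servo_tool(
  targets=[
    {"offset": [0,0.0071,-0.0016],"dr": [0,0,0]},
    {"offset": [0,0.0136,-0.005],"dr": [0,0,0]},
    {"offset": [0,0.019,-0.0099],"dr": [0,0,0]},
    {"offset": [0,0.0229,-0.0161],"dr": [0,0,0]},
    {"offset": [0,0.0251,-0.023],"dr": [0,0,0]},
    {"offset": [0,0.0255,-0.0303],"dr": [0,0,0]},
    {"offset": [0,0.0239,-0.0375],"dr": [0,0,0]},
    {"offset": [0,0.0205,-0.044],"dr": [0,0,0]},
    {"offset": [0,0.0156,-0.0493],"dr": [0,0,0]},
    {"offset": [0,0.0094,-0.0533],"dr": [0,0,0]},
    {"offset": [0,0.0024,-0.0555],"dr": [0,0,0]},
    {"offset": [0,-0.0049,-0.0558],"dr": [0,0,0]},
    {"offset": [0,-0.012,-0.0542],"dr": [0,0,0]},
    {"offset": [0,-0.0185,-0.0508],"dr": [0,0,0]},
    {"offset": [0,-0.0239,-0.0459],"dr": [0,0,0]},
    {"offset": [0,-0.0239,-0.0459],"dr": [0,0,0]},
    {"offset": [0,-0.0239,-0.0459],"dr": [0,0,0]},
  ],
)

```text
time_s: 9.07
position: [0.4717, 0.2591, 0.0863]
tcp_rot: [[0.189, 0.982, -0.001], [0.982, -0.189, 0.0], [-0.0, -0.001, -1.0]]
force: [2.5, -1.6, -4.3]
opening: 0.145
grasp_force: 30.0
```

```bash
python3 - <<'E'
from h import *
need(W(-.085,.264,.0635)); print(C(O+bot.read_state()["force"])*1)
ptr(avg("top",6))
E
```

```text
at [-78.6 263.8  86.3] offset [ 0.0002 -0.0064  0.0229] dr [-0.06  0.01 -0.03] F [ 2.5 -1.6 -4.3] t 9.07 open 0.145 g 30.0
[ 2.72825299 -1.0742482  -4.31954383]
ptr [83.81 83.94 83.86 83.59] tab [78.85 78.99 79.09] d 4.86
```

```bash
python3 - <<'E'
from h import *
circ((-78.05,86.8),list(range(755,540,-15))+[540])
E
```

```text
755 [0, 0.0054, -0.0049]; 740 [0, 0.0119, -0.0083]; 725 [0, 0.0190, -0.0099]; 710 [0, 0.0263, -0.0096]; 695 [0, 0.0333, -0.0074]; 680 [0, 0.0394, -0.0034]; 665 [0, 0.0444, 0.0019]; 650 [0, 0.0478, 0.0084]; 635 [0, 0.0493, 0.0156]; 620 [0, 0.0490, 0.0229]; 605 [0, 0.0468, 0.0298]; 590 [0, 0.0429, 0.0360]; 575 [0, 0.0375, 0.0409]; 560 [0, 0.0310, 0.0443]; 545 [0, 0.0239, 0.0459]; 540 [0, 0.0214, 0.0460];
```

Request:
servo_tool(
  targets=[
    {"offset": [0,0.0054,-0.0049],"dr": [0,0,0]},
    {"offset": [0,0.0119,-0.0083],"dr": [0,0,0]},
    {"offset": [0,0.019,-0.0099],"dr": [0,0,0]},
    {"offset": [0,0.0263,-0.0096],"dr": [0,0,0]},
    {"offset": [0,0.0333,-0.0074],"dr": [0,0,0]},
    {"offset": [0,0.0394,-0.0034],"dr": [0,0,0]},
    {"offset": [0,0.0444,0.0019],"dr": [0,0,0]},
    {"offset": [0,0.0478,0.0084],"dr": [0,0,0]},
    {"offset": [0,0.0493,0.0156],"dr": [0,0,0]},
    {"offset": [0,0.049,0.0229],"dr": [0,0,0]},
    {"offset": [0,0.0468,0.0298],"dr": [0,0,0]},
    {"offset": [0,0.0429,0.036],"dr": [0,0,0]},
    {"offset": [0,0.0375,0.0409],"dr": [0,0,0]},
    {"offset": [0,0.031,0.0443],"dr": [0,0,0]},
    {"offset": [0,0.0239,0.0459],"dr": [0,0,0]},
    {"offset": [0,0.0214,0.046],"dr": [0,0,0]},
    {"offset": [0,0.0214,0.046],"dr": [0,0,0]},
  ],
)

```text
time_s: 10.78
position: [0.4946, 0.2548, 0.0409]
tcp_rot: [[0.188, 0.982, 0.004], [0.982, -0.188, -0.0], [0.0, 0.004, -1.0]]
force: [-0.7, -2.9, 1.1]
opening: 0.151
grasp_force: 30.0
```

```bash
python3 - <<'E'
from h import *
need(W(-.085,.264,.0635)); print(C(O+bot.read_state()["force"])*1)
c=avg("top",6);ptr(c)
circ((-56.6,40.8),[535,530,525,520,515,510,505,500,495])
E
```

```text
at [-55.3 263.9  40.9] offset [ 0.0002 -0.0296 -0.0227] dr [ 0.22 -0.02  0.04] F [-0.7 -2.9  1.1] t 10.78 open 0.151 g 30.0
[-0.12058257 -2.93458869  1.13074636]
ptr [79.99 80.14 80.3  80.3 ] tab [78.86 78.97 79.1 ] d 1.25
535 [0, -0.0024, -0.0001]; 530 [0, -0.0049, -0.0004]; 525 [0, -0.0072, -0.0010]; 520 [0, -0.0096, -0.0017]; 515 [0, -0.0118, -0.0026]; 510 [0, -0.0140, -0.0038]; 505 [0, -0.0161, -0.0051]; 500 [0, -0.0180, -0.0066]; 495 [0, -0.0198, -0.0082];
```

Request:
servo_tool(
  targets=[
    {"offset": [0,-0.0049,-0.0004],"dr": [0,0,0]},
    {"offset": [0,-0.0096,-0.0017],"dr": [0,0,0]},
    {"offset": [0,-0.014,-0.0038],"dr": [0,0,0]},
    {"offset": [0,-0.018,-0.0066],"dr": [0,0,0]},
    {"offset": [0,-0.018,-0.0066],"dr": [0,0,0]},
    {"offset": [0,-0.018,-0.0066],"dr": [0,0,0]},
  ],
)

```text
time_s: 11.58
position: [0.4751, 0.2585, 0.0479]
tcp_rot: [[0.188, 0.982, -0.0], [0.982, -0.188, 0.0], [-0.0, -0.0, -1.0]]
force: [1.1, -3.6, 4.7]
opening: 0.15
grasp_force: 30.0
```

```bash
python3 - <<'E'
from h import *
need(W(-.085,.264,.0635)); print(C(O+bot.read_state()["force"])*1)
c=avg("top",6);ptr(c);np.savez("top4.npz",**c); crop(c,150,215,250,290,8,"pics/top4.png",2)
E
```

```text
at [-75.2 263.9  47.9] offset [ 0.0001 -0.0098 -0.0156] dr [-0.02  0.   -0.01] F [ 1.1 -3.6  4.7] t 11.58 open 0.15 g 30.0
[ 1.74530097 -3.32151589  4.71122004]
ptr [78.46 78.49 78.6  78.61] tab [78.85 79.   79.1 ] d -0.44
```

View pics/top4.png

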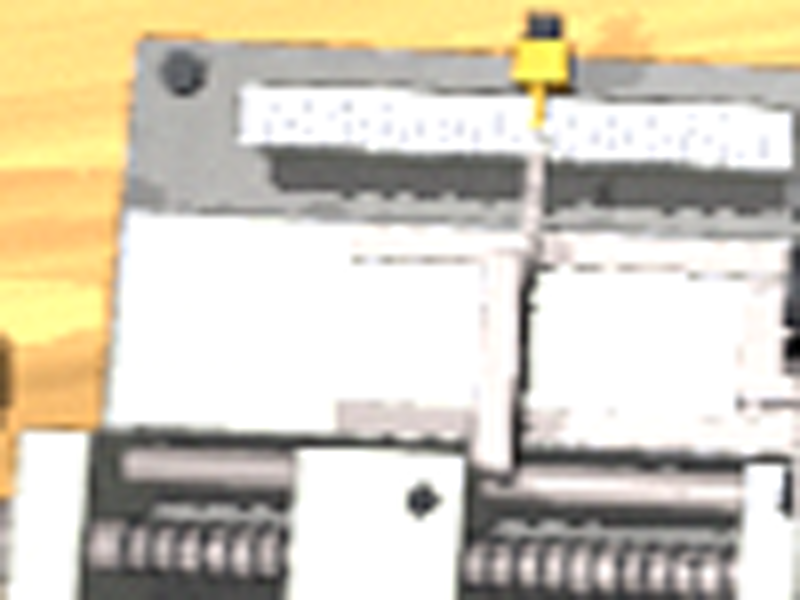

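The 8x crop shows the pointer finger at (535,165) in line with the tab finger at (540,110), so they are level. Next I let go of the handle and rise.

Request:
servo_tool(
  targets=[
    {"offset": [0,0,0],"dr": [0,0,0]},
    {"offset": [0,0,0],"dr": [0,0,0]},
    {"offset": [0,0,0],"dr": [0,0,0]},
    {"offset": [0,0,0],"dr": [0,0,0]},
    {"offset": [0,0,0],"dr": [0,0,0]},
    {"offset": [0,0,0],"dr": [0,0,0]},
    {"offset": [0,0,-0.01],"dr": [0,0,0]},
    {"offset": [0,0,-0.03],"dr": [0,0,0]},
    {"offset": [0,0,-0.06],"dr": [0,0,0]},
    {"offset": [0,0,-0.1],"dr": [0,0,0]},
    {"offset": [0,0,-0.14],"dr": [0,0,0]},
    {"offset": [0,0,-0.18],"dr": [0,0,0]},
    {"offset": [0,0,-0.2],"dr": [0,0,0]},
    {"offset": [0,0,-0.2],"dr": [0,0,0]},
  ],
  gripper=0,
)

```text
time_s: 13.05
position: [0.4787, 0.2596, 0.2539]
tcp_rot: [[0.188, 0.982, 0.012], [0.982, -0.188, 0.004], [0.006, 0.011, -1.0]]
force: [1.0, -0.9, 0.6]
opening: 0.501
grasp_force: 0.0
```

```bash
python3 - <<'E'
from h import *
ptr(avg("top",4))
t=dict(np.load("top1.npz"))
# rail tail from crown profile along bed, z=.06; cross profile for centre
ys=np.arange(-.25,-.19,.002)
for x in(-.008,0.,.008): print(x,prof(t,x,ys,.06).mean(1).astype(int))
xs=np.arange(-.03,.031,.002)
for y in(-.2,-.19,-.172): print(y,np.array([prof(t,x,[y],.06).mean() for x in xs]).astype(int))
need(W(-.0015,-.19,.25)); need(W(-.0015,-.19,.0505))
E
```

```text
ptr [78.53 78.5  78.6  78.58] tab [78.87 78.98 79.06] d -0.41
-0.008 [ 96  96  96  96  97  98  99 124 139 139 139 138 137 139 139 141 133 116
 108 110 111 112 112 112 113 113 112 113 113 113]
0.0 [ 97  97  97  95  96  96  92 123 139 139 138 138 138 138 139 141 134 116
 106 107 107 111 107  63  11   7   8   4   5  -1]
0.008 [ 95  95  96  95  98  97  96 126 140 138 138 139 138 138 138 141 132 113
 105 107 107 108 108 106 109 108 107 110 108 108]
-0.2 [ 43  97 113 107 108  98  93 104 108 106 110 113 114  92  34   7  48  99
 111 108 111 117 104 110 115 108 108 111 107  77  77]
-0.19 [ 47  92 109 110 109 105 105  90  84 104 114 112 114  93  63  53  64  95
 113 108 111 115 118 104 112 107 109 109 103  69  82]
-0.172 [ 43  77 120 110 111 106  94  76  64 115 111 113 114 115  25   7  34 105
 113 110 113 116 103  92  94 105 113 114 106  87  75]
at [-76.  263.2 246.2] offset [-0.4532  0.0747 -0.0033] dr [-0.15  0.08 -0.03] F [ 0.  -0.2 -0. ] t 13.25 open 0.502 g 0.0
at [-76.  263.2 246.2] offset [-0.4529  0.0752  0.1962] dr [-0.15  0.08 -0.03] F [ 0.  -0.2 -0. ] t 13.25 open 0.502 g 0.0
```

Request:
servo_tool(
  targets=[
    {"offset": [-0.04,0,-0.03],"dr": [0,0,0]},
    {"offset": [-0.08,0,-0.03],"dr": [0,0,0]},
    {"offset": [-0.12,0,-0.03],"dr": [0,0,0]},
    {"offset": [-0.16,0,-0.03],"dr": [0,0,0]},
    {"offset": [-0.2,0,-0.03],"dr": [0,0,0]},
    {"offset": [-0.24,0,-0.03],"dr": [0,0,0]},
    {"offset": [-0.28,0,-0.03],"dr": [0,0,0]},
    {"offset": [-0.32,0,-0.03],"dr": [0,0,0]},
    {"offset": [-0.36,0,-0.03],"dr": [0,0,0]},
    {"offset": [-0.4,0,-0.03],"dr": [0,0,0]},
    {"offset": [-0.43,0.02,-0.03],"dr": [0,0,0]},
    {"offset": [-0.453,0.05,-0.02],"dr": [0,0,0]},
    {"offset": [-0.453,0.075,0.01],"dr": [0,0,0]},
    {"offset": [-0.453,0.075,0.05],"dr": [0,0,0]},
    {"offset": [-0.453,0.075,0.09],"dr": [0,0,0]},
    {"offset": [-0.453,0.075,0.12],"dr": [0,0,0]},
    {"offset": [-0.453,0.075,0.12],"dr": [0,0,0]},
    {"offset": [-0.453,0.075,0.12],"dr": [0,0,0]},
    {"offset": [-0.453,0.075,0.12],"dr": [0,0,0]},
  ],
)

```text
time_s: 14.83
position: [0.4641, -0.2009, 0.1278]
tcp_rot: [[0.189, 0.982, 0.0], [0.982, -0.189, -0.0], [-0.0, 0.0, -1.0]]
force: [0.4, -0.5, -0.2]
opening: 0.5
grasp_force: 0.0
```

```bash
python3 - <<'E'
from h import *
need(W(-.000,-.19,.0515))
E
```

```text
at [   0.5 -189.4  127.8] offset [-0.0006 -0.0005  0.0763] dr [ 0.01  0.   -0.02] F [ 0.4 -0.5 -0.2] t 14.83 open 0.5 g 0.0
```

Request:
servo_tool(
  targets=[
    {"offset": [0,0,0.03],"dr": [0,0,0]},
    {"offset": [0,0,0.055],"dr": [0,0,0]},
    {"offset": [0,0,0.07],"dr": [0,0,0]},
    {"offset": [0,0,0.076],"dr": [0,0,0]},
    {"offset": [0,0,0.076],"dr": [0,0,0]},
    {"offset": [0,0,0.076],"dr": [0,0,0]},
  ],
)

```text
time_s: 15.33
position: [0.4649, -0.2014, 0.0529]
tcp_rot: [[0.189, 0.982, 0.003], [0.982, -0.189, -0.002], [-0.001, 0.003, -1.0]]
force: [0.0, 0.2, 0.7]
opening: 0.501
grasp_force: 0.0
```

Request:
servo_tool(
  targets=[
    {"offset": [0,0,0],"dr": [0,0,0]},
    {"offset": [0,0,0],"dr": [0,0,0]},
    {"offset": [0,0,0],"dr": [0,0,0]},
    {"offset": [0,0,0],"dr": [0,0,0]},
    {"offset": [0,0,0],"dr": [0,0,0]},
    {"offset": [0,0,0],"dr": [0,0,0]},
    {"offset": [0,0,0],"dr": [0,0,0]},
  ],
  gripper=1,
)

```text
time_s: 15.92
position: [0.4643, -0.2009, 0.0522]
tcp_rot: [[0.189, 0.982, 0.001], [0.982, -0.189, -0.001], [-0.001, 0.002, -1.0]]
force: [-0.3, 0.3, 6.1]
opening: 0.308
grasp_force: 30.0
```

```bash
python3 - <<'E'
from h import *
need(W(-.000,-.19,.0515)); print(C(O+bot.read_state()["force"])); ptr(avg("top",2))
c=avg("side",2); crop(c,270,155,370,230,8,"pics/side5.png",1.8)
E
```

```text
at [   0.6 -189.4   52.2] offset [-0.0006 -0.0006  0.0007] dr [ 0.09  0.04 -0.03] F [-0.3  0.3  6.1] t 15.92 open 0.308 g 30.0
[-0.35326679  0.27881995  6.08795934]
ptr [78.51 78.45 78.57 78.61] tab [78.84 78.97 79.14] d -0.45
```

View pics/side5.png

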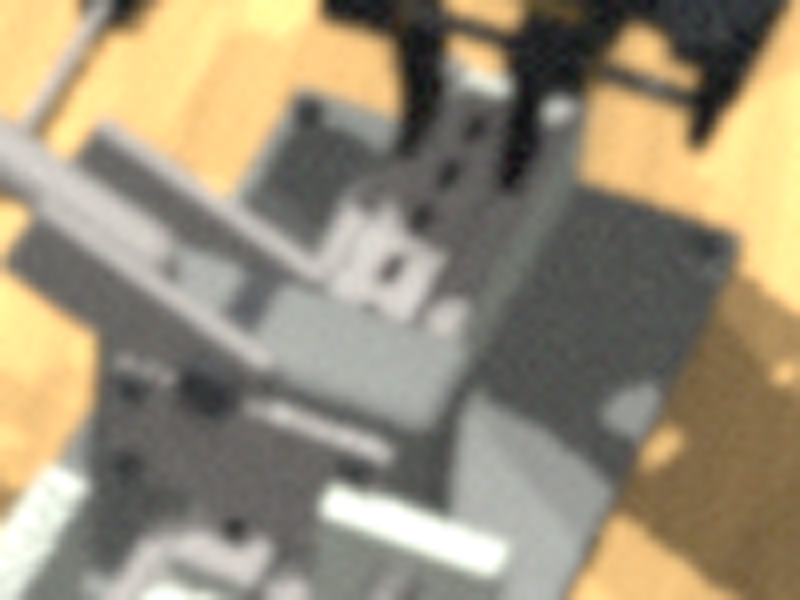

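The crop shows the fingers pinching the rail's crown on the infeed side at (440,130) and (515,150), clear of the head. The opening of 26.8 mm matches the 27 mm crown. Next I feed it in.

Request:
servo_tool(
  targets=[
    {"offset": [0.002,0,-0.0004],"dr": [0,0,0]},
    {"offset": [0.006,0,-0.0004],"dr": [0,0,0]},
    {"offset": [0.011,0,-0.0004],"dr": [0,0,0]},
    {"offset": [0.016,0,-0.0004],"dr": [0,0,0]},
    {"offset": [0.021,0,-0.0004],"dr": [0,0,0]},
    {"offset": [0.026,0,-0.0004],"dr": [0,0,0]},
    {"offset": [0.031,0,-0.0004],"dr": [0,0,0]},
    {"offset": [0.036,0,-0.0004],"dr": [0,0,0]},
    {"offset": [0.04,0,-0.0004],"dr": [0,0,0]},
    {"offset": [0.043,0,-0.0004],"dr": [0,0,0]},
    {"offset": [0.045,0,-0.0004],"dr": [0,0,0]},
    {"offset": [0.045,0,-0.0004],"dr": [0,0,0]},
    {"offset": [0.045,0,-0.0004],"dr": [0,0,0]},
  ],
)

```text
time_s: 17.2
position: [0.473, -0.1563, 0.0522]
tcp_rot: [[0.188, 0.982, 0.002], [0.982, -0.188, -0.001], [-0.001, 0.002, -1.0]]
force: [0.6, -2.3, 5.5]
opening: 0.304
grasp_force: 30.0
```

```bash
python3 - <<'E'
from h import *
need(W(-.000,-.135,.0515)); print(C(O+bot.read_state()["force"])); c=avg("top",4); ptr(c)
ys=np.arange(.055,.085,.001)
for x in(-.006,.0,.006): print(prof(c,x,ys,.06).mean(1).astype(int))
E
```

```text
at [   0.8 -143.9   52.2] offset [ 0.0089 -0.0008  0.0007] dr [0.1  0.03 0.  ] F [ 0.6 -2.3  5.5] t 17.2 open 0.304 g 30.0
[ 1.07345989 -2.18267385  5.47503815]
ptr [78.52 78.53 78.65 78.64] tab [78.88 78.98 79.13] d -0.41
[149 149 148 148 148 148 148 147 147 147 147 147 149 153 158 161 164 164
 166 173 166 150 116  61  35  65 116 144 149 152 147]
[ 42  80 114 132 146 147 148 148 148 148 147 145 147 150 156 160 165 167
 168 173 173 158 130  75  28  36  91 138 148 154 151]
[155 153 150 148 146 147 147 145 144 144 145 144 145 149 155 160 163 165
 166 167 168 149 124  82  37  29  76 128 147 153 154]
```

Request:
servo_tool(
  targets=[
    {"offset": [0.0015,0,0],"dr": [0,0,0]},
    {"offset": [0.003,0,0],"dr": [0,0,0]},
    {"offset": [0.0045,0,0],"dr": [0,0,0]},
    {"offset": [0.0055,0,0],"dr": [0,0,0]},
    {"offset": [0.0065,0,0],"dr": [0,0,0]},
    {"offset": [0.0075,0,0],"dr": [0,0,0]},
    {"offset": [0.008,0,0],"dr": [0,0,0]},
    {"offset": [0.008,0,0],"dr": [0,0,0]},
  ],
)

```text
time_s: 18.07
position: [0.4745, -0.1489, 0.0522]
tcp_rot: [[0.188, 0.982, 0.002], [0.982, -0.188, -0.002], [-0.001, 0.002, -1.0]]
force: [-0.9, -4.3, 5.2]
opening: 0.307
grasp_force: 30.0
```

Request:
servo_tool(
  targets=[
    {"offset": [0.0005,0,0],"dr": [0,0,0]},
    {"offset": [0.001,0,0],"dr": [0,0,0]},
    {"offset": [0.0015,0,0],"dr": [0,0,0]},
    {"offset": [0.0015,0,0],"dr": [0,0,0]},
  ],
)

```text
time_s: 18.4
position: [0.4748, -0.1475, 0.0522]
tcp_rot: [[0.188, 0.982, 0.002], [0.982, -0.188, -0.002], [-0.001, 0.002, -1.0]]
force: [-0.4, -3.8, 5.1]
opening: 0.305
grasp_force: 30.0
```

Request:
servo_tool(
  targets=[
    {"offset": [0.0005,0,0],"dr": [0,0,0]},
    {"offset": [0.001,0,0],"dr": [0,0,0]},
    {"offset": [0.001,0,0],"dr": [0,0,0]},
  ],
)

```text
time_s: 18.65
position: [0.4749, -0.1471, 0.0522]
tcp_rot: [[0.187, 0.982, 0.001], [0.982, -0.187, -0.003], [-0.002, 0.002, -1.0]]
force: [-1.3, -6.9, 5.4]
opening: 0.304
grasp_force: 30.0
```

Request:
servo_tool(
  targets=[
    {"offset": [0.0005,0,0],"dr": [0,0,0]},
    {"offset": [0.001,0,0],"dr": [0,0,0]},
    {"offset": [0.001,0,0],"dr": [0,0,0]},
  ],
)

```text
time_s: 18.9
position: [0.475, -0.147, 0.0522]
tcp_rot: [[0.187, 0.982, 0.001], [0.982, -0.187, -0.004], [-0.004, 0.002, -1.0]]
force: [-3.2, -9.9, 5.1]
opening: 0.303
grasp_force: 30.0
```

```bash
python3 - <<'E'
from h import *
need(W(-.000,-.135,.0515)); print(C(O+bot.read_state()["force"])); c=avg("top",4); ptr(c)
ys=np.arange(.055,.085,.001)
for x in(-.006,.0,.006): print(prof(c,x,ys,.06).mean(1).astype(int))
E
```

```text
at [   1.  -134.4   52.2] offset [-0.0006 -0.001   0.0007] dr [0.11 0.2  0.1 ] F [-3.2 -9.9  5.1] t 18.9 open 0.303 g 30.0
[ -1.28810333 -10.32425527   5.12807774]
ptr [78.93 78.76 78.66 78.7 ] tab [78.84 78.98 79.13] d -0.25
[150 149 149 150 151 151 150 150 149 149 148 148 148 148 149 151 147 139
 130 126 121 121 110  79  63  82 116 140 149 152 146]
[ 16  19  19  20  22  23  22  19  21  24  50  91 129 146 151 145 132 125
 121 123 126 122 111  80  51  59  98 135 147 154 150]
[155 153 150 147 146 146 147 146 147 149 150 149 148 149 149 144 137 129
 125 123 126 121 113  90  58  52  87 127 147 155 155]
```

Request:
servo_tool(
  targets=[
    {"offset": [0.0004,0,0],"dr": [0,0,0]},
    {"offset": [0.0008,0,0],"dr": [0,0,0]},
    {"offset": [0.001,0,0],"dr": [0,0,0]},
    {"offset": [0.001,0,0],"dr": [0,0,0]},
    {"offset": [0.001,0,0],"dr": [0,0,0]},
    {"offset": [0.001,0,0],"dr": [0,0,0]},
  ],
)

```text
time_s: 19.6
position: [0.4751, -0.1469, 0.0522]
tcp_rot: [[0.186, 0.983, 0.001], [0.983, -0.186, -0.005], [-0.005, 0.002, -1.0]]
force: [-4.3, -12.7, 4.8]
opening: 0.308
grasp_force: 30.0
```

```bash
python3 - <<'E'
from h import *
need(W(-.000,-.135,.0515)); print(C(O+bot.read_state()["force"])); c=avg("top",4); ptr(c); print(bot.read_state()["force"])
E
```

```text
at [   1.1 -134.3   52.2] offset [-0.0007 -0.0011  0.0007] dr [0.12 0.26 0.12] F [ -4.3 -12.7   4.8] t 19.6 open 0.308 g 30.0
[ -1.86527502 -13.25807562   4.80939999]
ptr [78.92 78.73 78.64 78.69] tab [78.88 79.   79.13] d -0.3
[ -5.18091557 -12.25151122   4.43291419]
```

Request:
servo_tool(
  targets=[
    {"offset": [-0.001,0,0],"dr": [0,0,0]},
    {"offset": [-0.002,0,0],"dr": [0,0,0]},
    {"offset": [-0.003,0,0],"dr": [0,0,0]},
    {"offset": [-0.0036,0,0],"dr": [0,0,0]},
    {"offset": [-0.0036,0,0],"dr": [0,0,0]},
  ],
)

```text
time_s: 20.22
position: [0.475, -0.1472, 0.0522]
tcp_rot: [[0.189, 0.982, 0.002], [0.982, -0.189, -0.0], [0.0, 0.002, -1.0]]
force: [1.4, -0.1, 5.8]
opening: 0.306
grasp_force: 30.0
```

Request:
servo_tool(
  targets=[
    {"offset": [0,0,0],"dr": [0,0,0]},
    {"offset": [0,0,0],"dr": [0,0,0]},
    {"offset": [0,0,0],"dr": [0,0,0]},
    {"offset": [0,0,0],"dr": [0,0,0]},
    {"offset": [0,0,0],"dr": [0,0,0]},
    {"offset": [0,0,0],"dr": [0,0,0]},
    {"offset": [0,0,0],"dr": [0,0,0]},
  ],
  gripper=0,
)

```text
time_s: 20.8
position: [0.4738, -0.1476, 0.0516]
tcp_rot: [[0.189, 0.982, -0.0], [0.982, -0.189, 0.0], [0.0, -0.0, -1.0]]
force: [-0.2, 0.2, -0.7]
opening: 0.497
grasp_force: 0.0
```

```bash
python3 - <<'E'
from h import *
need(W(-.000,-.135,.0515)); print(C(O+bot.read_state()["force"])); c=avg("top",4); ptr(c)
ys=np.arange(.055,.085,.001)
for x in(-.006,.0,.006): print(prof(c,x,ys,.06).mean(1).astype(int))
E
```

```text
at [-1.000e-01 -1.352e+02  5.160e+01] offset [0.0002 0.0001 0.0001] dr [-0.03 -0.01 -0.03] F [-0.2  0.2 -0.7] t 20.8 open 0.497 g 0.0
[-0.193336    0.16701708 -0.6628005 ]
ptr [78.99 78.81 78.69 78.71] tab [78.86 78.98 79.14] d -0.24
[151 150 150 150 149 149 149 149 149 149 149 149 148 147 148 151 148 141
 132 128 123 121 110  78  61  80 115 140 151 155 149]
[ 15  19  20  22  22  21  19  18  21  24  49  89 128 146 152 147 135 127
 122 124 126 121 109  80  52  61  99 135 147 153 150]
[153 152 149 146 145 147 149 148 147 147 148 148 148 148 148 143 136 128
 123 122 125 121 113  91  59  52  88 128 146 152 152]
```

Request:
servo_tool(
  targets=[
    {"offset": [0,0,-0.005],"dr": [0,0,0]},
    {"offset": [0,0,-0.015],"dr": [0,0,0]},
    {"offset": [0,0,-0.04],"dr": [0,0,0]},
    {"offset": [0,0,-0.08],"dr": [0,0,0]},
    {"offset": [0,0,-0.12],"dr": [0,0,0]},
    {"offset": [0,0,-0.15],"dr": [0,0,0]},
    {"offset": [0,0,-0.15],"dr": [0,0,0]},
    {"offset": [0,0,-0.15],"dr": [0,0,0]},
    {"offset": [0,0,-0.15],"dr": [0,0,0]},
    {"offset": [0,0,-0.15],"dr": [0,0,0]},
  ],
)

```text
time_s: 21.83
position: [0.4728, -0.147, 0.2007]
tcp_rot: [[0.189, 0.982, -0.003], [0.982, -0.189, 0.002], [0.001, -0.003, -1.0]]
force: [-0.8, -0.3, -0.2]
opening: 0.5
grasp_force: 0.0
```

```bash
python3 - <<'E'
from h import *
need(W(0,-.135,.2)); c=avg("top",4); ptr(c); crop(c,150,215,350,305,4,"pics/top6.png",2)
E
```

```text
at [  -1.2 -134.9  200.7] offset [-0.0001  0.0012  0.0007] dr [-0.16 -0.06 -0.03] F [-0.8 -0.3 -0.2] t 21.83 open 0.5 g 0.0
ptr [78.94 78.78 78.66 78.69] tab [78.84 78.96 79.1 ] d -0.23
```

View pics/top6.png

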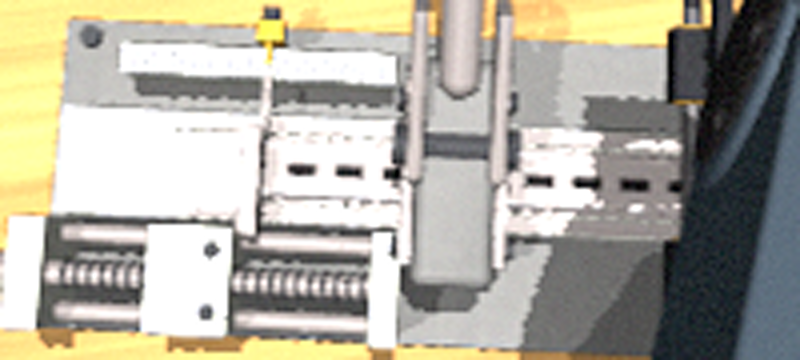

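The final crop shows the rail's front end against the stop plate at (265,170), and the pointer at (266,95) level with the tab finger at (268,55). The gripper is clear of everything. Now I hand in.

```bash
python3 -c "
from rig import ticket; print(ticket.hand_in())"
```

```text
the job is handed in; nothing more can be done
None
```

I cranked the stop about 4.9 mm past the tab and wound it back to finish 0.2 mm short of level. The rail was pressed home with an estimated 10 N and left touching the stop, with everything released, and the job is handed in at about 22 s; no verdict came back.

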